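# Free the sprung length gauge and hold it at its mark

## Robot

A 6-joint arm with a two-finger parallel gripper is mounted at the origin on a cart in front of the work surface, level with it; the furniture and walls round the work are solid. World frame = base frame: x ahead of the robot, y to its left, z up, the work surface at z = 0. Lengths are in m, angles in rad, forces in N, time in s.
With the tool pointing down it reaches from about 0.25 to 0.725 m from the base axis. Payload 4 kg.
Tool frame: the origin (TCP) lies at the very end of the fingers, on their centre line; the grasp point (between the pads) lies 19 mm behind it; y points along the fingers, z is the direction in which the jaws open and shut, and the axes are right-handed (so a half turn about y gives the same grasp; the last joint's range is limited). The gripper opens to 85 mm and grips with 20 to 120 N. Pads are 22 mm wide; open, the fingers measure 114 mm over their backs; the gripper's body (76 mm by 85 mm) begins 54 mm behind the grasp point. The pads swing forward as they close: fully open they stand 13 mm farther back than shut.
Start: joints at [1.283, 0.241, 0.005, 1.335, 0, 1.571], TCP at [0.142, 0.479, 0.207] pointing down, gripper open.
Joint ranges: [-2.72, 2.72], [-1.05, 1.87], [-1.09, 1.28], [-1.99, 2.15], [-1.42, 1.44], [-3.14, 3.14]. Speed limits (rad/s): [2.79, 2.79, 3.14, 3.14, 3.14, 3.14].

## Interface

Orientations are given as a unit quaternion [x, y, z, w].
In Python, from workcell import bot gives the robot as it stands. The module is installed in compiled form; this text tells all that it offers.
- The arm moves only by the tool move_arm, never from a script. Its argument "increments" is a list of rows, each an object with "grip": the closure, from 0 (fully open) to 1 (shut); "linear": the shift along the tool's x, y, z scaled (see below), a list of three; "twist": the turn about the tool's y scaled (see below). A call has exactly 5 rows; each row shifts and turns the pose as measured when the row begins, along the tool's axes as they then stand; what a row does not reach is not made up. The controller multiplies each number of a shift by 0.2 m and each number of a turn by 2 rad. A row lasts 1/10 s, in which the tool goes at most 50 mm and 8.59 degrees, less where a joint would pass 70% of its speed; a pose out of reach is approached as far as the arm can. A call with a number of a shift or a turn outside -1 to 1 is refused whole. A call with a gripper value outside its range is refused whole. The fingers move at their own pace and stop on an object; the grip force is fixed at half the most. Time passes only in rows, so rows that do not move let the fingers close, or fill a call up. It gives the time, the measured TCP pose, the force and the opening at its end, in the units of the state.
- bot.get_obs(): the state, without advancing time (a new reading comes with each control period).
- bot.camera(name): name is "scene" or "top"; returns (picture, depth): 420x560x3 uint8, blue, green, red; 420x560 float32, m along the optical axis (not along the pixel's ray), 0 where there is no reading.
- bot.camera_params(name): a dict with "camera_matrix" (3x3 intrinsics, pixels), "dist" ([k1, k2, p1, p2, k3] as OpenCV has them; the pictures are not rectified), "rvec" (rotation vector, rad) and "tvec" (3), from world to camera coordinates, as OpenCV has them. Camera axes: x right, y down, z forward; pixel columns grow to the right and rows downward; lengths in m; the calibration is good to about 2 mm. A picture is of the moment at which its call begins. camera_params takes no time and is no camera call.
- bot.job_done(): hands the job in, once; it reports no verdict.
The state is a dict: "clock": time; "joint_pos": joint angles; "joint_vel": joint speeds; "tau": joint torques, N m; "eef_pos": TCP position; "tool_rot": TCP orientation; "ft_force": force on the tool from outside, world axes, zero at the start; "ft_torque": the same for the moment, N m; "grip_width": finger opening in m.
Only numpy, scipy, OpenCV 4.12 (cv2) and the standard library are available. Lean on these libraries where they do the work, as an engineer would, in place of code of your own. Each camera call takes 0.05 s, during which the arm holds its last target. There are 200 camera calls.

## Task

The rod of the length gauge is shut under its white sprung dust cover: take the flat lever with the wooden handle, pry the cover's front lip up with its blade until the cover springs open, and lay the lever back down on the table, clear of the gauge. Then grip the upright handle plate on the gauge's sprung rod, pull the rod out towards the front until its needle points tip to tip at the needle of the length mark on the side rail, and finish still holding it there against the spring, without letting go. Leave the stamp, the small bottle standing by itself and the brush where they are.

Things in the scene. Friction and masses are not known exactly. Their poses are not given: they have to be found in the camera images.
- gauge: length gauge screwed to the table. Origin on the table top; x to its back (front looks to -x, turned up to 0.3 rad), y to its left. Base plate x -53..+115, y +-55 mm, 10 mm thick; front sill x -53..-47 mm, 22 mm high; on the left a rail (y 58..78, x -150..+50, 20 mm high). Rod tube along x, axis at z = 30 mm, mouth at x = +14 mm. In front of the sill, right of the rail, is only table
- cover (a joint): hinge of the white dust cover, a hood 113 long, 104 wide, z 24..93 mm when shut, over the rod's handle; hinge along y at x = +60, z = 52 mm of the gauge. 0 = shut, 2.3 rad = thrown right back. Two ball detents hold it shut; when the lip is raised about 10 mm (some 5 N) they let go and a hinge spring throws the cover open by itself. Too wide to grip
- dust_cover: the white dust cover of cover. Its frame has the origin on the hinge line and turns with it. A lip stands about 14 mm out along the foot of its front: 60 mm wide along y, 4 mm thick; see lip_under
- lip_under (a point): middle of the underside of the lip; shut, it is about 28 mm above the table (the detents leave a little play), 60 mm in front of the gauge's origin and 7 mm in front of the sill; the space below, down to the table, is open. Same axes as the gauge when shut
- lever_tool: flat lever lying on the table, 157 mm long, 90 g. Origin under the handle's front part, x along the tool to the blade's tip, z up. Wooden handle x -77..+13 mm, 16 mm wide (y), z 0..12 mm; steel blade x +13..+80 mm, 10 mm wide, 3.4 mm thick, centred 6 mm above the underside. Grip the handle across its width, for example at x = 0
- lever_tip (a point): end of the lever's blade, 80 mm from the lever's origin along its x, 6 mm above its underside
- rod (a joint): sliding of the gauge's rod along the gauge's -x (m): 0 = drawn in, 0.125 = end stop. A spring draws it in: about 3 N at 0, 110 N/m more, so 10 to 14 N where the mark can stand. Let go, it runs back in
- rod_handle: black upright handle plate on the front end of the rod: 10 mm thick along x, 40 mm wide along y, top 82 mm above the table. Origin on the rod's axis, 30 mm above the table, at x = -15 mm of the gauge when drawn in; moves to -x with the rod; axes as the gauge. A steel needle 5 mm thick stands out of its left side
- handle_grip (a point): grip point of the handle plate, 68 mm above the table in its middle; grip from above with the fingers before and behind the plate (10 mm) or across its width (40 mm). The rod's top is at 36 mm
- needle_tip (a point): tip of the rod's needle, 44 mm to the left of the rod's axis and 44 mm above the table, in line (x) with the middle of the plate
- mark: length mark clamped on the gauge's side rail: dark block 18 x 26 x 14 mm with a small steel needle pointing right, across to the rod's needle. Origin under the block on the rail, 68 mm left of the gauge's middle line, 75 to 115 mm in front of the gauge's origin; axes as the gauge
- mark_tip (a point): tip of the mark's needle, 18 mm to the right (-y) of the mark's origin and 44 mm above the table, in line (x) with it. The rod is at its mark when needle_tip and mark_tip have the same x in the gauge's frame: their tips then face each other about 6 mm apart
- brush: flat brush lying on the table, 119 x 157 x 17 mm, bystander; it and the lever swap sides of the gauge
- lot_stamp: wooden hand stamp, 37 x 48 x 74 mm, standing, bystander
- vial_a: small capped bottle, 31 mm across, 62 mm high, standing by itself left of the gauge (the like ones at the back of the table do not matter), bystander

How it is judged:
On the way, in this order (a step that is already met when the one before it is completed fails the run):
1. the lever pushes up under the cover's lip (contact force between lever_tool and dust_cover above 1 N and value of joint cover below 0.5 rad), for 0.02 s.
2. the cover has sprung open (value of joint cover above 1.6 rad), for 0.1 s.
At the end, for the whole second after the job is handed in: The cover is open beyond 1.6 rad; the fingers hold the rod's handle (more than 3 N) with the rod's needle within 5 mm of the mark's needle along the rod, not moving; the lever lies flat on the table, at rest, touching neither the gauge nor the mark nor the robot (value of joint cover above 1.6 rad and x of needle_tip in the frame of mark between -0.005 and 0.005 m and velocity of joint rod between -0.01 and 0.01 m/s and contact force between the fingers and rod_handle above 3 N and height (world z) of lever_tool between -0.01 and 0.012 m and angle between lever_tool's own z axis and vertical below 0.15 rad and linear speed of lever_tool below 0.02 m/s and contact force between lever_tool and gauge below 0.05 N and contact force between lever_tool and mark below 0.05 N and contact force between lever_tool and the arm below 0.05 N and contact force between lever_tool and the fingers below 0.05 N); the arm keeps its last pose, push and grip.
It fails at once if the brush, the stamp or the small bottle beside the gauge is pushed more than 3 cm or knocked over (distance of any of brush, lot_stamp, vial_a from where it was at the start of the episode above 0.03 m or angle between any of lot_stamp, vial_a's own z axis and vertical above 0.7 rad).
It also fails if it takes over 58 s, if anything falls off the work surface, if the arm or the gripper's body presses on something with over 40 N, if the wrist force passes 120 N, or if a joint passes its speed limit or range.

## Working session

There is one attempt and no reset: what is moved stays moved. The work goes in short steps, Python scripts to look and compute and a tool call to move; the robot and the scene stay as the last step left them, time stands still between calls to the robot, and variables do not carry over. Pictures are saved under pics/ and viewed, about 8 in all and at most 12, crops included, and the job is handed in when it is done.

Besides the shell and the picture viewer there is one more tool, called after ">>>" as name(argument=value, ...), one argument or row to a line, values as JSON. move_arm: Moves the arm, as the interface text tells. Its arguments: {"type":"object","properties":{"increments":{"type":"array"}},"required":["increments"]}

```bash
mkdir -p pics; cat > h.py <<'E'
import numpy as np, cv2
from scipy.spatial.transform import Rotation as R
from workcell import bot
def look(n,tag):
    im,d=bot.camera(n); cv2.imwrite(f'pics/{tag}.png',im); np.save(f'pics/{tag}.npy',d); return im,d
def cam(n):
    p=bot.camera_params(n); K=np.array(p['camera_matrix'],float);D=np.array(p['dist'],float)
    Rm=cv2.Rodrigues(np.array(p['rvec'],float))[0];t=np.array(p['tvec'],float).ravel(); return K,D,Rm,t
def ray(n,uv):
    K,D,Rm,t=cam(n); q=cv2.undistortPoints(np.array(uv,float).reshape(-1,1,2),K,D).reshape(-1,2)
    return -Rm.T@t,(Rm.T@np.c_[q,np.ones(len(q))].T).T
def onz(n,uv,z):
    c,r=ray(n,uv); return c+r*((z-c[2])/r[:,2])[:,None]
def bydepth(n,uv,d):
    c,r=ray(n,uv); uv=np.array(uv).reshape(-1,2).astype(int); return c+r*d[uv[:,1],uv[:,0]][:,None]
def proj(n,P):
    K,D,Rm,t=cam(n); return cv2.projectPoints(np.array(P,float).reshape(-1,3),Rm,t,K,D)[0].reshape(-1,2)
def st():
    o=bot.get_obs(); print('t',round(o['clock'],2),'p',np.round(o['eef_pos'],4),'q',np.round(o['tool_rot'],3),'F',np.round(o['ft_force'],1),'w',round(o['grip_width'],4)); print('j',np.round(o['joint_pos'],3)); print('axes cols\n',np.round(R.from_quat(o['tool_rot']).as_matrix(),3)); return o
E
python3 - <<'E'
from h import *
look('top','t0');look('scene','s0');st()
a=cv2.imread('pics/t0.png');print([ (n,np.round(ray(n,[[280,210]])[0],2),np.round(ray(n,[[280,210]])[1],2)) for n in('top','scene')])
E
```

```text
t 0.1 p [0.1418 0.4788 0.206 ] q [ 0.7   -0.102  0.101 -0.699] F [ 0.4 -0.1 -0.2] w 0.0854
j [ 1.283  0.241  0.004  1.335 -0.     1.571]
axes cols
 [[ 0.959 -0.001  0.284]
 [-0.284 -0.002  0.959]
 [ 0.    -1.    -0.002]]
[('top', array([0.41, 0.03, 1.1 ]), array([[ 0.19, -0.01, -0.98]])), ('scene', array([ 0.05, -0.72,  0.8 ]), array([[ 0.49,  0.61, -0.63]]))]
```

View pics/t0.png

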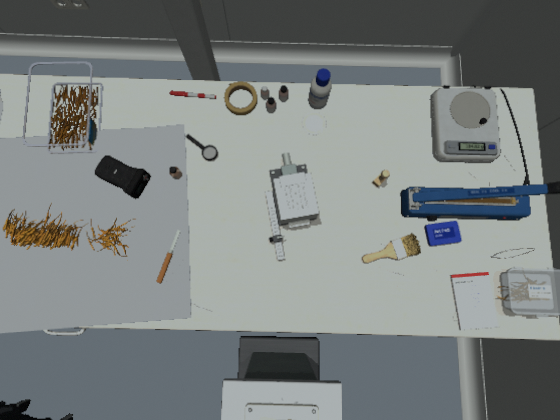

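View pics/s0.png

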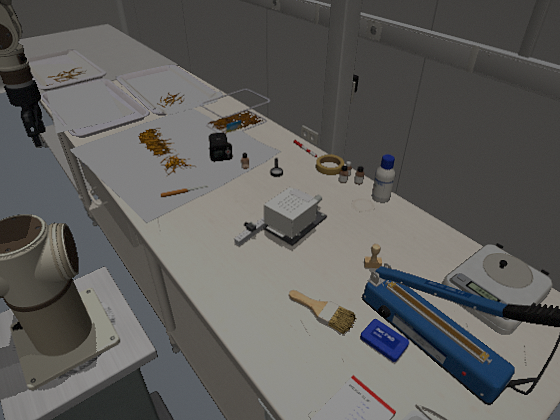

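The top view shows the gauge at (293,200) with its rail and mark at (276,240), the lever at (168,257), the vial at (175,172), the stamp at (381,180) and the brush at (390,250). Next I measure them.

```bash
python3 - <<'E'
from h import *
a=cv2.imread('pics/t0.png')
print('px m', onz('top',[[293,200],[294,200],[168,257],[175,172],[381,180],[390,250]],0).round(3))
hsv=cv2.cvtColor(a,cv2.COLOR_BGR2HSV)
m=((hsv[...,0]<15)&(hsv[...,1]>120)&(hsv[...,2]>80)).astype(np.uint8)
m[:,:150]=0;m[:,190:]=0;m[:225]=0;m[295:]=0
ys,xs=np.nonzero(m);P=onz('top',np.c_[xs,ys],.01)[:,:2]
c=P.mean(0);u,s,v=np.linalg.svd(P-c);d=v[0]*np.sign(v[0][0]);e=(P-c)@d
print('handle c',c,'dir',d,np.degrees(np.arctan2(d[1],d[0])),e.min(),e.max(),len(P))
h=c+d*(e.min()+e.max())/2;print('origin',h+d*.032)
crop1=cv2.resize(a[140:270,235:335],None,fx=5.0,fy=4.6,interpolation=cv2.INTER_CUBIC)
crop2=cv2.resize(a[220:300,145:195],None,fx=5,fy=5,interpolation=cv2.INTER_CUBIC)
crop2=cv2.copyMakeBorder(crop2,0,crop1.shape[0]-crop2.shape[0],0,0,cv2.BORDER_CONSTANT)
cv2.imwrite('pics/c1.png',np.hstack([crop1,crop2]));print(crop1.shape)
E
```

```text
px m [[ 0.649 -0.021  0.   ]
 [ 0.649 -0.024  0.   ]
 [ 0.473  0.332  0.   ]
 [ 0.724  0.331  0.   ]
 [ 0.716 -0.28   0.   ]
 [ 0.509 -0.3    0.   ]]
handle c [0.44307937 0.33767179] dir [ 0.95740082 -0.2887623 ] -16.783871349884105 -0.04094837046939801 0.04154846218059857 127
origin [0.47400346 0.32834475]
(598, 500, 3)
```

View pics/c1.png

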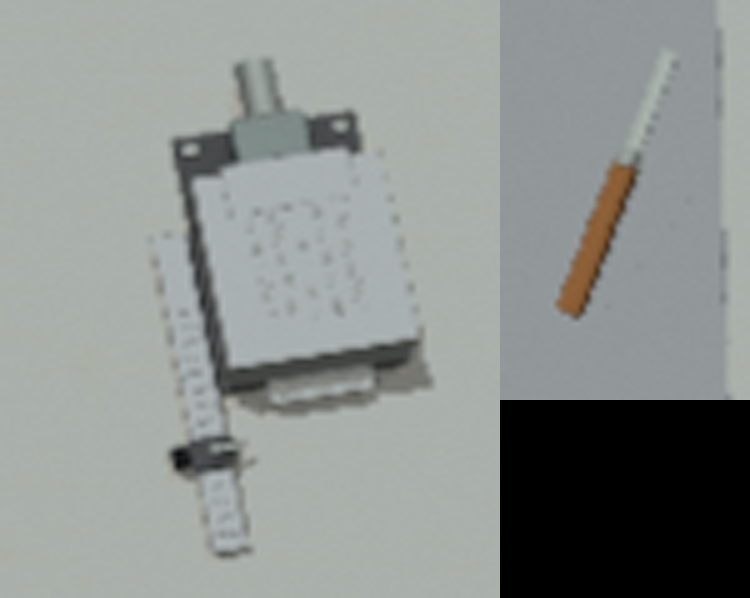

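The crop shows the rail's front end at (215,553)/(248,548), its back-left end at (152,237), the lip's front edge at (272,403)–(377,388), the back corners of the base plate at (175,145)/(353,113), and the mark's block around (205,455). I fit the gauge pose from these.

```bash
python3 - <<'E'
from h import *
from scipy.optimize import least_squares
c=[((215,553),(-.150,.078,.020)),((248,548),(-.150,.058,.020)),((152,237),(.050,.078,.020)),((175,145),(.115,.055,.010)),((353,113),(.115,-.055,.010)),
((272,403),(-.061,.030,.032)),((377,388),(-.061,-.030,.032)),((228,389),(-.053,.055,.022)),((418,345),(-.051,-.052,.093)),((229,368),(-.051,.052,.093))]
px=np.array([(k[0][0]/5+235-.4,k[0][1]/4.6+140-.4) for k in c]); L=np.array([k[1] for k in c])
def W(p,L):
    cc,s=np.cos(p[2]),np.sin(p[2]); return np.c_[p[0]+cc*L[:,0]-s*L[:,1],p[1]+s*L[:,0]+cc*L[:,1],L[:,2]]
r=least_squares(lambda p:(proj('top',W(p,L))-px).ravel(),[.65,-.02,.2],loss='soft_l1');p=r.x
print('gauge',p);print(np.round(r.fun.reshape(-1,2),2))
def inv(P):
    d=P[:,:2]-p[:2];cc,s=np.cos(p[2]),np.sin(p[2]);return np.c_[cc*d[:,0]+s*d[:,1],-s*d[:,0]+cc*d[:,1]]
for uv,z in(((254,460),.044),((240,456),.044),((215,441),.034),((217,468),.034)): print('mark',inv(onz('top',[(uv[0]/5+234.6,uv[1]/4.6+139.6)],z)))
print('lip',W(p,np.array([[-.06,0,.028],[-.1,0,.028]])))
# lever tip
ti=np.array([[ (670-500)/5+145-.4, 52/5+220-.4],[(570-500)/5+145-.4,313/5+220-.4]]);q=onz('top',ti,.006);print('lever tip/back',q,np.linalg.norm(q[0]-q[1]),np.arctan2(*(q[0]-q[1])[1::-1]))
np.save('g.npy',p)
d=np.load('pics/t0.npy');print(bydepth('top',[[293,195],[310,190]],d))
E
```

```text
gauge [ 0.63230603 -0.02557629  0.19722872]
[[-0.4   0.71]
 [ 0.05  0.57]
 [ 0.33  0.75]
 [-0.16 -0.87]
 [ 0.86  0.03]
 [-0.38 -1.31]
 [-0.42 -1.64]
 [-0.88  0.99]
 [ 0.85 -0.93]
 [ 0.26  0.62]]
mark [[-0.09876887  0.04629379]]
mark [[-0.09507818  0.05348973]]
mark [[-0.08259465  0.06523769]]
mark [[-0.09896156  0.06696262]]
lip [[ 0.57346922 -0.03733344  0.028     ]
 [ 0.53424469 -0.04517155  0.028     ]]
lever tip/back [[0.55057832 0.30585561 0.006     ]
 [0.40285651 0.35027174 0.006     ]] 0.1542547408760019 -0.2920751725388676
[[ 0.64111662 -0.01609743  0.09571507]
 [ 0.65705272 -0.06196401  0.09206318]]
```

>>> move_arm(
  increments=[
    {"grip": 0.4,"linear": [0.225,0.04,-0.03],"twist": 0},
    {"grip": 0.4,"linear": [0.225,0.04,-0.03],"twist": 0},
    {"grip": 0.4,"linear": [0.225,0.04,-0.03],"twist": 0},
    {"grip": 0.4,"linear": [0.225,0.04,-0.03],"twist": 0},
    {"grip": 0.4,"linear": [0.225,0.04,-0.03],"twist": 0},
  ],
)

```text
clock: 0.6
eef_pos: [0.3499, 0.3877, 0.1635]
tool_rot: [0.701, -0.097, 0.095, -0.7]
ft_force: [0.8, 0.6, -0.3]
grip_width: 0.0516
```

```bash
python3 - <<'E'
from h import *
o=st();M=R.from_quat(o['tool_rot']).as_matrix()
print('to lever', M.T@(np.array([.474,.328,.15])-o['eef_pos'])/.2)
E
```

```text
t 0.6 p [0.3499 0.3877 0.1635] q [ 0.701 -0.097  0.095 -0.7  ] F [ 0.8  0.6 -0.3] w 0.0516
j [ 0.836  0.309 -0.017  1.247  0.002  1.108]
axes cols
 [[ 0.963 -0.003  0.269]
 [-0.269 -0.001  0.963]
 [-0.002 -1.    -0.001]]
to lever [ 0.6780166   0.0662113  -0.12045466]
```

>>> move_arm(
  increments=[
    {"grip": 0.5,"linear": [0.22,0.05,-0.04],"twist": 0.01},
    {"grip": 0.5,"linear": [0.22,0.1,-0.04],"twist": 0},
    {"grip": 0.5,"linear": [0.18,0.2,-0.03],"twist": 0},
    {"grip": 0.5,"linear": [0.06,0.2,-0.01],"twist": 0},
    {"grip": 0.5,"linear": [0,0.05,0],"twist": 0},
  ],
)

```text
clock: 1.1
eef_pos: [0.4798, 0.3217, 0.0429]
tool_rot: [-0.699, 0.106, -0.107, 0.699]
ft_force: [-1.3, 0.1, 0.5]
grip_width: 0.0426
```

```bash
python3 - <<'E'
from h import *
o=st();M=R.from_quat(o['tool_rot']).as_matrix()
print('to lever', M.T@(np.array([.474,.328,.004])-o['eef_pos'])/.2)
look('top','t1');a=cv2.imread('pics/t1.png');cv2.imwrite('pics/t1c.png',cv2.resize(a[180:320,100:240],None,fx=4,fy=4))
E
```

```text
t 1.1 p [0.4798 0.3217 0.0429] q [-0.699  0.106 -0.107  0.699] F [-1.3  0.1  0.5] w 0.0426
j [ 0.591  0.509 -0.045  1.016  0.     0.893]
axes cols
 [[ 0.955  0.     0.298]
 [-0.298  0.     0.955]
 [ 0.    -1.     0.   ]]
to lever [-0.03706877  0.19456948  0.02115484]
```

View pics/t1c.png

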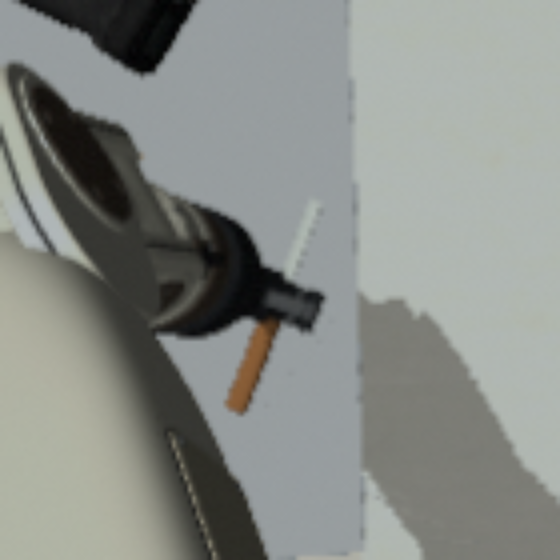

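The gripper sits over the handle's front end, as planned. Next I descend and grip.

>>> move_arm(
  increments=[
    {"grip": 0.5,"linear": [-0.03,0.1,0.02],"twist": 0},
    {"grip": 0.5,"linear": [-0.01,0.07,0.01],"twist": 0},
    {"grip": 0.5,"linear": [0,0.03,0],"twist": 0},
    {"grip": 1,"linear": [0,0,0],"twist": 0},
    {"grip": 1,"linear": [0,0,0],"twist": 0},
  ],
)

```text
clock: 1.65
eef_pos: [0.4729, 0.3348, 0.0067]
tool_rot: [-0.698, 0.103, -0.106, 0.701]
ft_force: [0.6, -0.8, 0.9]
grip_width: 0.0145
```

```bash
python3 - <<'E'
from h import *
o=st();M=R.from_quat(o['tool_rot']).as_matrix()
print('to lever', M.T@(np.array([.474,.328,.003])-o['eef_pos'])/.2)
E
```

```text
t 1.65 p [0.4729 0.3348 0.0067] q [-0.698  0.103 -0.106  0.701] F [ 0.6 -0.8  0.9] w 0.0145
j [ 0.615  0.548 -0.086  0.931  0.001  0.912]
axes cols
 [[ 0.956  0.004  0.292]
 [-0.292  0.004  0.956]
 [ 0.002 -1.     0.005]]
to lever [ 0.01509197  0.01853304 -0.03078144]
```

>>> move_arm(
  increments=[
    {"grip": 0.5,"linear": [0,0,0],"twist": 0},
    {"grip": 0.5,"linear": [0,0,-0.02],"twist": 0},
    {"grip": 0.5,"linear": [0.01,0.025,0],"twist": 0},
    {"grip": 1,"linear": [0,0,0],"twist": 0},
    {"grip": 1,"linear": [0,0,0],"twist": 0},
  ],
)

```text
clock: 2.15
eef_pos: [0.4758, 0.3315, 0.0051]
tool_rot: [-0.696, 0.102, -0.107, 0.702]
ft_force: [0.8, -0.6, -1.1]
grip_width: 0.0142
```

>>> move_arm(
  increments=[
    {"grip": 1,"linear": [0,0,0],"twist": 0},
    {"grip": 1,"linear": [0,-0.05,0],"twist": 0},
    {"grip": 1,"linear": [0,-0.1,0],"twist": 0},
    {"grip": 1,"linear": [0,-0.1,0],"twist": 0},
    {"grip": 1,"linear": [0,0,0],"twist": 0},
  ],
)

```text
clock: 2.65
eef_pos: [0.475, 0.3306, 0.0573]
tool_rot: [-0.697, 0.102, -0.107, 0.702]
ft_force: [1.4, 0.1, 0.1]
grip_width: 0.0003
```

```bash
python3 - <<'E'
from h import *
st()
look('scene','s2');a=cv2.imread('pics/s2.png');cv2.imwrite('pics/s2c.png',cv2.resize(a[110:240,110:260],None,fx=4,fy=4,interpolation=2))
E
```

```text
t 2.65 p [0.475  0.3306 0.0573] q [-0.697  0.102 -0.107  0.702] F [1.4 0.1 0.1] w 0.0003
j [ 6.070e-01  4.890e-01 -3.600e-02  1.036e+00  1.000e-03  9.040e-01]
axes cols
 [[ 0.956  0.007  0.293]
 [-0.293  0.006  0.956]
 [ 0.005 -1.     0.008]]
```

View pics/s2c.png

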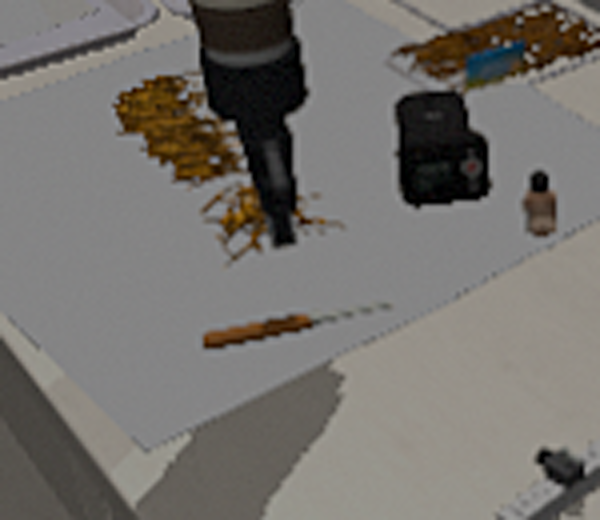

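The grasp missed: the lever still lies on the table and the jaws are shut. I locate the lever again in both views.

```bash
cat >> h.py <<'E'
def lever(n,a,box,z=.01):
    hsv=cv2.cvtColor(a,cv2.COLOR_BGR2HSV); m=((hsv[...,0]<15)&(hsv[...,1]>120)&(hsv[...,2]>70)).astype(np.uint8)
    k=np.zeros_like(m);x0,y0,x1,y1=box;k[y0:y1,x0:x1]=1;m*=k
    nb,l,s,_=cv2.connectedComponentsWithStats(m); i=1+s[1:,4].argmax(); ys,xs=np.nonzero(l==i);P=onz(n,np.c_[xs,ys],z)[:,:2]
    c=P.mean(0);v=np.linalg.svd(P-c)[2];d=v[0]*np.sign(v[0][0]);e=(P-c)@d;w=(P-c)@np.array([-d[1],d[0]])
    print(n,'n',len(P),'mid',(c+d*(e.min()+e.max())/2).round(4),'origin',(c+d*((e.min()+e.max())/2+.032)).round(4),'yaw',np.arctan2(d[1],d[0]).round(3),'len',np.ptp(e).round(3),'wid',np.ptp(w).round(3)); return m
E
python3 - <<'E'
from h import *
s2=cv2.imread('pics/s2.png');s0=cv2.imread('pics/s0.png')
lever('scene',s0,(150,180,220,200));lever('scene',s2,(150,180,220,200))
a,d=look('top','t3');lever('top',a,(145,225,190,295));lever('top',cv2.imread('pics/t0.png'),(145,225,190,295))
# TCP projections
o=bot.get_obs();print(proj('scene',[o['eef_pos']]),proj('top',[o['eef_pos']]))
print('depth table z', bydepth('top',[[180,245],[165,290],[182,280]],d),bydepth('scene',[[180,205],[160,193]],np.load('pics/s2.npy')))
# blade depth/handle
print('handle z',bydepth('scene',[[175,192],[170,193],[165,194]],np.load('pics/s2.npy')))
E
```

```text
scene n 21 mid [0.422  0.3384] origin [0.4527 0.3295] yaw -0.282 len 0.035 wid 0.015
scene n 22 mid [0.421  0.3386] origin [0.45  0.325] yaw -0.44 len 0.032 wid 0.015
top n 83 mid [0.43   0.3413] origin [0.4609 0.3332] yaw -0.257 len 0.055 wid 0.013
top n 132 mid [0.4433 0.3373] origin [0.4739 0.3281] yaw -0.294 len 0.083 wid 0.013
[[180.9278821  177.70202035]] [[163.25727563 255.65107298]]
depth table z [[ 0.50827201  0.30000361  0.0006973 ]
 [ 0.38190259  0.33274921 -0.001095  ]
 [ 0.41036854  0.28750974 -0.00106255]] [[0.42988998 0.26735051 0.00217575]
 [0.40802705 0.36697321 0.00095532]]
handle z [[0.44476035 0.32869658 0.01079216]
 [0.42900954 0.33266819 0.01151476]
 [0.41598106 0.34411128 0.00666574]]
```

```bash
python3 - <<'E'
from h import *
d=np.load('pics/s2.npy');o=bot.get_obs();print(o['eef_pos'])
for v in range(150,184,2):
    r=[]
    for u in range(172,190,1):
        p=bydepth('scene',[[u,v]],d)[0]
        if .44<p[0]<.51 and .29<p[1]<.37 and p[2]>.02: r.append(p)
    if r: r=np.array(r);print(v,len(r),r.mean(0).round(3),'min z',r[:,2].min().round(3))
E
```

```text
[0.4734341  0.32948582 0.05461101]
150 8 [0.466 0.305 0.172] min z 0.164
152 9 [0.467 0.311 0.161] min z 0.15
154 6 [0.465 0.311 0.155] min z 0.149
156 3 [0.458 0.317 0.148] min z 0.145
158 2 [0.464 0.33  0.132] min z 0.124
160 1 [0.468 0.339 0.119] min z 0.119
162 5 [0.461 0.297 0.135] min z 0.133
164 7 [0.471 0.319 0.113] min z 0.107
166 6 [0.471 0.319 0.105] min z 0.099
168 7 [0.472 0.321 0.097] min z 0.092
170 6 [0.474 0.323 0.088] min z 0.082
```

Depth places the visible finger ends about 22 mm above the reported TCP, which explains the miss. I open, descend in stages and watch the force.

>>> move_arm(
  increments=[
    {"grip": 0.5,"linear": [0,0,0],"twist": 0},
    {"grip": 0.5,"linear": [0,0,0],"twist": 0},
    {"grip": 0.5,"linear": [0,0.15,0],"twist": 0},
    {"grip": 0.5,"linear": [0,0.1,0],"twist": 0},
    {"grip": 0.5,"linear": [0,0.03,0],"twist": 0},
  ],
)

```text
clock: 3.25
eef_pos: [0.4725, 0.329, -0.0053]
tool_rot: [-0.698, 0.104, -0.105, 0.7]
ft_force: [0.1, -0.6, -0.1]
grip_width: 0.043
```

```bash
python3 - <<'E'
from h import *
a,d=look('scene','s4');o=st();print(proj('scene',[o['eef_pos']]))
b=cv2.resize(a[150:220,140:215],None,fx=7,fy=7,interpolation=2);cv2.imwrite('pics/s4c.png',b)
for v in range(166,200,2):
    r=[]
    for u in range(165,195,1):
        p=bydepth('scene',[[u,v]],d)[0]
        if .44<p[0]<.52 and .27<p[1]<.38 and p[2]>.013: r.append(p)
    if r: r=np.array(r);print(v,len(r),r.mean(0).round(3),'min z',r[:,2].min().round(3))
E
```

```text
t 3.3 p [ 0.4719  0.3286 -0.0058] q [-0.699  0.104 -0.105  0.7  ] F [-1.1 -0.4  0.1] w 0.043
j [ 0.608  0.559 -0.106  0.904  0.001  0.904]
axes cols
 [[ 0.956  0.001  0.292]
 [-0.292  0.002  0.956]
 [ 0.    -1.     0.002]]
[[183.20963893 193.11024075]]
166 11 [0.46  0.296 0.121] min z 0.11
168 11 [0.462 0.296 0.113] min z 0.104
170 4 [0.451 0.29  0.114] min z 0.101
172 4 [0.458 0.296 0.1  ] min z 0.09
174 2 [0.455 0.305 0.089] min z 0.088
176 7 [0.454 0.278 0.097] min z 0.077
178 9 [0.457 0.282 0.086] min z 0.043
180 9 [0.456 0.282 0.079] min z 0.072
182 9 [0.457 0.286 0.068] min z 0.027
184 8 [0.463 0.3   0.051] min z 0.048
186 7 [0.463 0.298 0.044] min z 0.041
188 8 [0.466 0.304 0.032] min z 0.014
190 8 [0.46  0.306 0.025] min z 0.014
```

View pics/s4c.png

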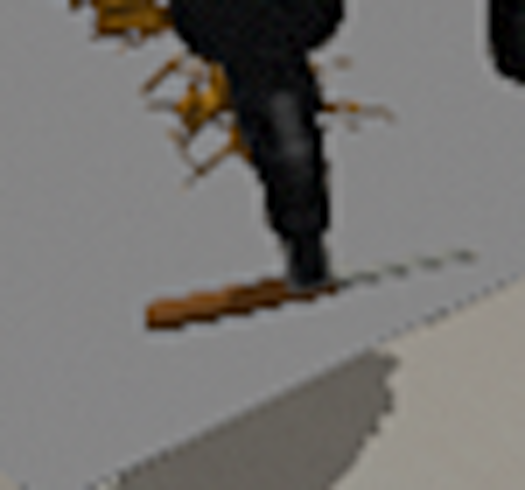

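>>> move_arm(
  increments=[
    {"grip": 0.5,"linear": [0.01,0.03,0],"twist": 0},
    {"grip": 0.5,"linear": [0,0.02,0],"twist": 0},
    {"grip": 1,"linear": [0,0,0],"twist": 0},
    {"grip": 1,"linear": [0,0,0],"twist": 0},
    {"grip": 1,"linear": [0,0,0],"twist": 0},
  ],
)

```text
clock: 3.8
eef_pos: [0.4752, 0.3286, -0.0149]
tool_rot: [-0.698, 0.104, -0.105, 0.7]
ft_force: [0.8, 0.4, -0.6]
grip_width: 0.013
```

```bash
python3 - <<'E'
from h import *
st()
E
```

```text
t 3.8 p [ 0.4752  0.3286 -0.0149] q [-0.698  0.104 -0.105  0.7  ] F [ 0.8  0.4 -0.6] w 0.013
j [ 0.605  0.573 -0.109  0.885  0.001  0.901]
axes cols
 [[ 0.956  0.002  0.293]
 [-0.293  0.003  0.956]
 [ 0.001 -1.     0.003]]
```

>>> move_arm(
  increments=[
    {"grip": 1,"linear": [0,0,0],"twist": 0},
    {"grip": 1,"linear": [0,0,0],"twist": 0},
    {"grip": 0.6,"linear": [0,0,0],"twist": 0},
    {"grip": 0.6,"linear": [0,0.02,0],"twist": 0},
    {"grip": 0.6,"linear": [0,0.015,0],"twist": 0},
  ],
)

```text
clock: 4.3
eef_pos: [0.4762, 0.3295, -0.0207]
tool_rot: [-0.697, 0.103, -0.106, 0.701]
ft_force: [-0.9, 0.1, 0.1]
grip_width: 0.0341
```

>>> move_arm(
  increments=[
    {"grip": 1,"linear": [0,0,0],"twist": 0},
    {"grip": 1,"linear": [0,0,0],"twist": 0},
    {"grip": 1,"linear": [0,0,0],"twist": 0},
    {"grip": 1,"linear": [0,0,0],"twist": 0},
    {"grip": 1,"linear": [0,0,0],"twist": 0},
  ],
)

```text
clock: 4.8
eef_pos: [0.4761, 0.3294, -0.021]
tool_rot: [-0.698, 0.103, -0.106, 0.701]
ft_force: [0.6, -0.4, 0.4]
grip_width: 0.0141
```

>>> move_arm(
  increments=[
    {"grip": 1,"linear": [0,-0.1,0],"twist": 0},
    {"grip": 1,"linear": [0,-0.15,0],"twist": 0},
    {"grip": 1,"linear": [0,-0.15,0],"twist": 0},
    {"grip": 1,"linear": [0,0,0],"twist": 0},
    {"grip": 1,"linear": [0,0,0],"twist": 0},
  ],
)

```text
clock: 5.3
eef_pos: [0.4736, 0.3275, 0.0585]
tool_rot: [-0.699, 0.105, -0.104, 0.699]
ft_force: [-1.3, -1.5, -2.2]
grip_width: 0.014
```

```bash
python3 - <<'E'
from h import *
a,d=look('scene','s5');o=st();print(proj('scene',[o['eef_pos']]))
b=cv2.resize(a[120:220,140:240],None,fx=5,fy=5,interpolation=2);t,dt=look('top','t5')
c=cv2.resize(t[200:300,120:220],None,fx=3,fy=3,interpolation=2);c=cv2.copyMakeBorder(c,0,200,0,0,0)
cv2.imwrite('pics/s5c.png',np.hstack([b,c]))
E
```

```text
t 5.35 p [0.474  0.3278 0.0586] q [-0.699  0.105 -0.104  0.7  ] F [ 0.1  0.7 -0.1] w 0.0141
j [ 6.04e-01  4.91e-01 -3.00e-02  1.05e+00  1.00e-03  9.01e-01]
axes cols
 [[ 0.956 -0.     0.293]
 [-0.293  0.001  0.956]
 [-0.    -1.     0.001]]
[[181.15404778 176.84528495]]
```

View pics/s5c.png

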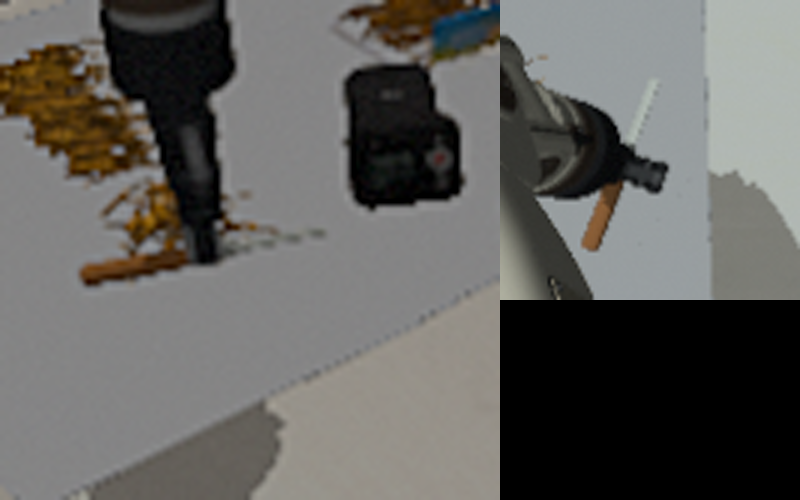

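The lever is held level; its tip is at scene crop (325,234) and top crop (655,83). I triangulate the tip and refine the lip position with a tighter fit.

```bash
cat >> h.py <<'E'
def tri(ut,us):
    c1,r1=ray('top',[ut]);c2,r2=ray('scene',[us]);r1=r1[0];r2=r2[0]
    s=np.linalg.lstsq(np.c_[r1,-r2],c2-c1,rcond=None)[0];p,q=c1+s[0]*r1,c2+s[1]*r2;return (p+q)/2,np.linalg.norm(p-q)
E
python3 - <<'E'
from h import *
o=bot.get_obs();M=R.from_quat(o['tool_rot']).as_matrix()
t,e=tri((171.3,227.3),(204.6,166.4));print('tip',t,'gap',e,'in tool',M.T@(t-o['eef_pos']))
d=np.load('pics/t5.npy');print('blade z',bydepth('top',[[169,232],[170,230],[168,234],[167,237]],d)[:,2], bydepth('top',[[152,277],[154,273]],d))
# lip from scene & top initial
p=np.load('g.npy');cc,s=np.cos(p[2]),np.sin(p[2]);Rg=np.array([[cc,-s],[s,cc]])
G=lambda x,y,z:np.r_[p[:2]+Rg@[x,y],z]
for x in(-.067,-.053):
  for y in(-.03,.03): print(x,y,proj('top',[G(x,y,.032)]),proj('scene',[G(x,y,.032)]))
s0=cv2.imread('pics/s0.png');cr=cv2.resize(s0[180:260,225:335],None,fx=7,fy=7,interpolation=2);cv2.imwrite('pics/g0.png',cr)
dt=np.load('pics/t0.npy')
for u,v in((300,224),(305,224),(297,225),(308,222)):
    q=bydepth('top',[[u,v]],dt)[0];print(u,v,q,Rg.T@(q[:2]-p[:2]))
E
```

```text
tip [0.54889931 0.30648855 0.07960667] gap 0.0028965889953508394 in tool [ 0.07810456 -0.02164607  0.00187917]
blade z [0.08564746 0.08800077 0.08694563 0.08780747] [[0.41585762 0.34462636 0.08658018]
 [0.42600864 0.33820131 0.09367634]]
-0.067 -0.03 [[309.97881207 224.38367806]] [[281.45094333 236.33469195]]
-0.067 0.03 [[289.00022711 227.98425556]] [[265.35840369 226.94791006]]
-0.053 -0.03 [[309.04663418 219.54637689]] [[284.70891119 233.77301987]]
-0.053 0.03 [[288.11763474 223.12791638]] [[268.64452315 224.5206214 ]]
300 224 [ 0.5732526  -0.04019554  0.02938654] [-0.06077326 -0.00276416]
305 224 [ 0.57306155 -0.05402762  0.03294458] [-0.06367104 -0.01629064]
297 225 [ 0.5694081  -0.03149147  0.03441351] [-0.06283764  0.0065245 ]
308 222 [ 0.57900655 -0.06242839  0.03274898] [-0.05948744 -0.02569349]
```

View pics/g0.png

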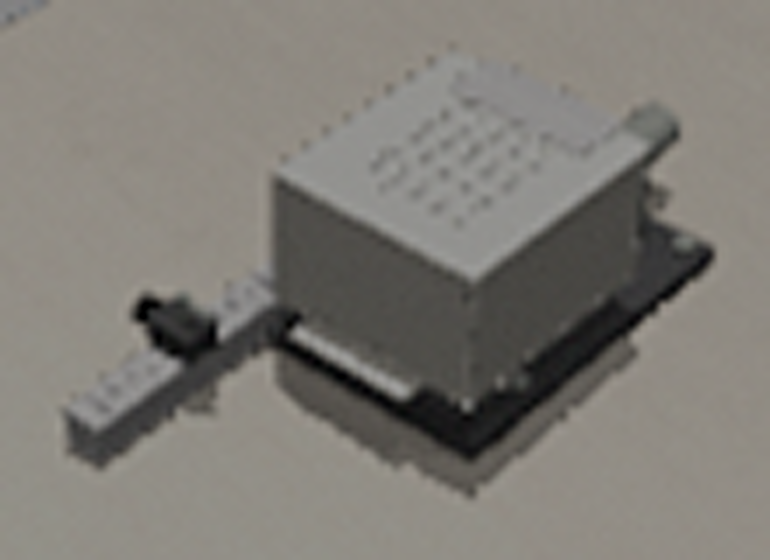

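The lip's front edge at crop (288,335)–(405,398) agrees with the fitted pose within 1 px. I carry the lever to the front of the gauge and turn it to the gauge's heading.

>>> move_arm(
  increments=[
    {"grip": 1,"linear": [0.06,-0.1,-0.2],"twist": -0.062},
    {"grip": 1,"linear": [0.035,-0.1,-0.21],"twist": -0.062},
    {"grip": 1,"linear": [0.01,0,-0.23],"twist": -0.062},
    {"grip": 1,"linear": [-0.015,0,-0.23],"twist": -0.062},
    {"grip": 1,"linear": [-0.045,0,-0.225],"twist": 0},
  ],
)

```text
clock: 5.9
eef_pos: [0.4728, 0.103, 0.0918]
tool_rot: [0.703, 0.079, -0.086, -0.702]
ft_force: [0.9, -1.5, -0.9]
grip_width: 0.014
```

```bash
cat >> h.py <<'E'
p=np.load('g.npy');Rg=R.from_euler('z',p[2]).as_matrix();Og=np.r_[p[:2],0]
G=lambda x,y,z:Og+Rg@[x,y,z]
def to(x,y,z,ang=0):
    o=st();M=R.from_quat(o['tool_rot']).as_matrix();g=Rg.T@(o['eef_pos']-Og);print('tcp in gauge',g.round(4))
    print('lin units',(M.T@(G(x,y,z)-o['eef_pos'])/.2).round(3),'twist units',((np.arctan2(M[1,0],M[0,0])-p[2]-ang)/2).round(3))
E
python3 -c "
from h import *
to(-.18,0,.1)"
```

```text
t 5.9 p [0.4728 0.103  0.0918] q [ 0.703  0.079 -0.086 -0.702] F [ 0.9 -1.5 -0.9] w 0.014
j [ 2.150e-01  3.010e-01 -2.280e-01  1.052e+00 -1.000e-03 -1.800e-02]
axes cols
 [[ 0.973 -0.01  -0.231]
 [ 0.231 -0.003  0.973]
 [-0.01  -1.    -0.001]]
tcp in gauge [-0.1312  0.1573  0.0918]
lin units [-0.272 -0.038 -0.778] twist units 0.018
```

>>> move_arm(
  increments=[
    {"grip": 1,"linear": [-0.12,-0.03,-0.18],"twist": 0.015},
    {"grip": 1,"linear": [-0.1,-0.02,-0.2],"twist": 0},
    {"grip": 1,"linear": [-0.05,0,-0.22],"twist": 0},
    {"grip": 1,"linear": [0,0,-0.2],"twist": 0},
    {"grip": 1,"linear": [0,0,0],"twist": 0},
  ],
)

```text
clock: 6.4
eef_pos: [0.4467, -0.076, 0.0969]
tool_rot: [0.705, 0.062, -0.076, -0.703]
ft_force: [-0.6, 0.1, -1.5]
grip_width: 0.014
```

```bash
python3 -c "
from h import *
to(-.18,0,-.01)"
```

```text
t 6.4 p [ 0.4467 -0.076   0.0969] q [ 0.705  0.062 -0.076 -0.703] F [-0.6  0.1 -1.5] w 0.014
j [-0.163  0.247 -0.288  1.054 -0.008 -0.358]
axes cols
 [[ 0.981 -0.02  -0.194]
 [ 0.193 -0.004  0.981]
 [-0.02  -1.    -0.   ]]
tcp in gauge [-0.1919 -0.0131  0.0969]
lin units [0.07  0.533 0.066] twist units -0.001
```

>>> move_arm(
  increments=[
    {"grip": 1,"linear": [0.03,0.15,0.035],"twist": 0},
    {"grip": 1,"linear": [0.02,0.2,0.02],"twist": 0},
    {"grip": 1,"linear": [0,0.13,0],"twist": 0},
    {"grip": 1,"linear": [0,0.05,0],"twist": 0},
    {"grip": 1,"linear": [0,0,0],"twist": 0},
  ],
)

```text
clock: 6.9
eef_pos: [0.4493, -0.063, -0.0167]
tool_rot: [-0.704, -0.058, 0.076, 0.704]
ft_force: [-0.7, 0.3, -0.7]
grip_width: 0.0141
```

```bash
python3 - <<'E'
from h import *
to(-.138,0,-.01)
a,d=look('scene','s6');t,dt=look('top','t6')
b=cv2.resize(a[170:270,210:320],None,fx=5,fy=5,interpolation=2)
c=cv2.resize(t[200:300,250:330],None,fx=3,fy=5,interpolation=2)
cv2.imwrite('pics/s6c.png',np.hstack([b,c]))
E
```

```text
t 6.9 p [ 0.4493 -0.063  -0.0167] q [-0.704 -0.058  0.076  0.704] F [-0.7  0.3 -0.7] w 0.0141
j [-0.135  0.402 -0.423  0.772 -0.005 -0.326]
axes cols
 [[ 0.982 -0.026 -0.189]
 [ 0.189 -0.002  0.982]
 [-0.026 -1.     0.003]]
tcp in gauge [-0.1868 -0.0008 -0.0167]
lin units [ 0.243 -0.04   0.006] twist units -0.003
```

View pics/s6c.png

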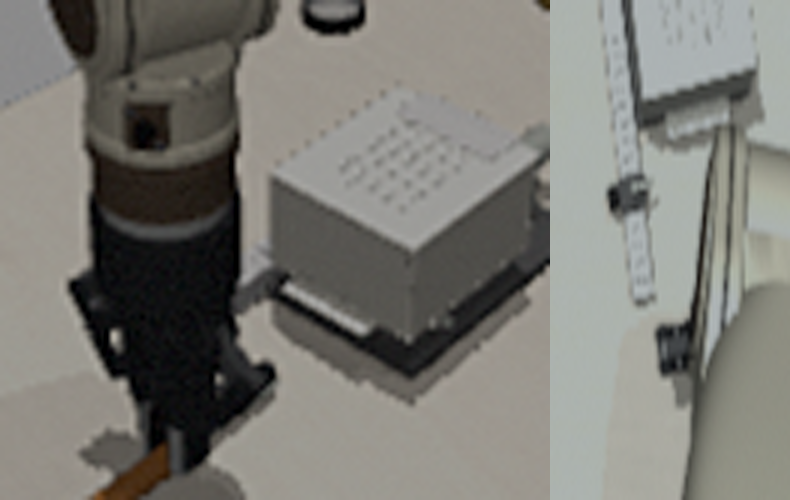

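The arm hides the blade here, but the lever is in front of the lip at the right heading. I advance in part, then check.

>>> move_arm(
  increments=[
    {"grip": 1,"linear": [0.05,-0.03,0],"twist": 0},
    {"grip": 1,"linear": [0.07,-0.01,0],"twist": 0},
    {"grip": 1,"linear": [0.06,0,0],"twist": 0},
    {"grip": 1,"linear": [0.03,0,0],"twist": 0},
    {"grip": 1,"linear": [0,0,0],"twist": 0},
  ],
)

```text
clock: 7.5
eef_pos: [0.5005, -0.0543, -0.0016]
tool_rot: [0.704, 0.063, -0.072, -0.703]
ft_force: [-0.1, -0.5, -0.9]
grip_width: 0.0143
```

```bash
python3 -c "
from h import *
to(-.138,0,-.01)"
```

```text
t 7.5 p [ 0.5005 -0.0543 -0.0016] q [ 0.704  0.063 -0.072 -0.703] F [-0.1 -0.5 -0.9] w 0.0143
j [-0.105  0.448 -0.291  0.844 -0.004 -0.296]
axes cols
 [[ 0.982 -0.012 -0.19 ]
 [ 0.19  -0.003  0.982]
 [-0.012 -1.    -0.001]]
tcp in gauge [-0.1349 -0.0023 -0.0016]
lin units [-0.015  0.042  0.011] twist units -0.003
```

No contact yet, with the blade about 12 mm deep under the lip. I lift gently.

>>> move_arm(
  increments=[
    {"grip": 1,"linear": [0,-0.02,0],"twist": 0},
    {"grip": 1,"linear": [0,-0.02,0],"twist": 0},
    {"grip": 1,"linear": [0,-0.02,0],"twist": 0},
    {"grip": 1,"linear": [0,-0.02,0],"twist": 0},
    {"grip": 1,"linear": [0,-0.02,0],"twist": 0},
  ],
)

```text
clock: 8.0
eef_pos: [0.4985, -0.0543, 0.0197]
tool_rot: [0.704, 0.062, -0.073, -0.703]
ft_force: [0.6, -0.1, -1.1]
grip_width: 0.0137
```

```bash
python3 -c "
from h import *
to(-.138,0,.03)"
```

```text
t 8.0 p [ 0.4985 -0.0543  0.0197] q [ 0.704  0.062 -0.073 -0.703] F [ 0.6 -0.1 -1.1] w 0.0137
j [-0.106  0.418 -0.27   0.897 -0.005 -0.296]
axes cols
 [[ 0.982 -0.015 -0.189]
 [ 0.189 -0.003  0.982]
 [-0.015 -1.    -0.   ]]
tcp in gauge [-0.1369 -0.002   0.0197]
lin units [-0.007 -0.051  0.01 ] twist units -0.003
```

```bash
python3 - <<'E'
from h import *
a,d=look('scene','s7');t,dt=look('top','t7')
b=cv2.resize(a[150:280,200:330],None,fx=4,fy=4,interpolation=2)
c=cv2.resize(t[130:260,250:330],None,fx=3,fy=4,interpolation=2)
cv2.imwrite('pics/s7c.png',np.hstack([b,c]))
E
```

```text
(no output)
```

View pics/s7c.png

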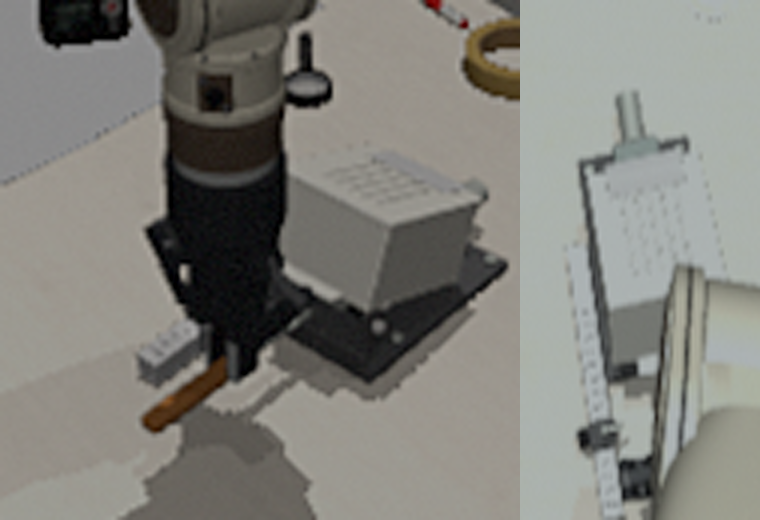

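The hood's front is visibly raised but has not sprung open yet (crop ~(370,300)). I keep lifting.

>>> move_arm(
  increments=[
    {"grip": 1,"linear": [0,-0.03,0],"twist": 0},
    {"grip": 1,"linear": [0,-0.03,0],"twist": 0},
    {"grip": 1,"linear": [0,0,0],"twist": 0},
    {"grip": 1,"linear": [0,0,0],"twist": 0},
    {"grip": 1,"linear": [0,0,0],"twist": 0},
  ],
)

```text
clock: 8.6
eef_pos: [0.4999, -0.0544, 0.034]
tool_rot: [0.705, 0.063, -0.071, -0.703]
ft_force: [-0.3, -0.3, -1.3]
grip_width: 0.0143
```

```bash
python3 - <<'E'
from h import *
to(-.138,0,.03)
t,dt=look('top','t8');look('scene','s8')
a=cv2.imread('pics/t0.png').astype(int)
P=[[285,190],[290,190],[295,185],[290,200],[285,205],[285,215]]
print(bydepth('top',P,dt).round(3)); print(bydepth('top',P,np.load('pics/t0.npy')).round(3)); print(bydepth('top',P,np.load('pics/t7.npy')).round(3))
E
```

```text
t 8.6 p [ 0.4999 -0.0544  0.034 ] q [ 0.705  0.063 -0.071 -0.703] F [-0.3 -0.3 -1.3] w 0.0143
j [-0.105  0.4   -0.254  0.928 -0.004 -0.296]
axes cols
 [[ 0.982 -0.012 -0.189]
 [ 0.189 -0.003  0.982]
 [-0.012 -1.    -0.001]]
tcp in gauge [-0.1355 -0.0023  0.034 ]
lin units [-0.013  0.02   0.012] twist units -0.003
[[ 0.64   0.007  0.155]
 [ 0.636 -0.005  0.17 ]
 [ 0.653 -0.018  0.156]
 [ 0.647 -0.012  0.007]
 [ 0.631  0.003  0.011]
 [ 0.596  0.003  0.042]]
[[ 0.656  0.006  0.091]
 [ 0.654 -0.008  0.099]
 [ 0.669 -0.021  0.094]
 [ 0.628 -0.008  0.094]
 [ 0.614  0.005  0.093]
 [ 0.586  0.004  0.094]]
[[ 0.649  0.006  0.117]
 [ 0.65  -0.007  0.116]
 [ 0.664 -0.02   0.114]
 [ 0.62  -0.007  0.129]
 [ 0.604  0.006  0.138]
 [ 0.584  0.004  0.105]]
```

Depth shows the cover was already swinging at t=8.05 s and is well open now. I raise the lever, carry it left over the rail and check the cover's height map on the way.

>>> move_arm(
  increments=[
    {"grip": 1,"linear": [-0.15,-0.12,0],"twist": 0},
    {"grip": 1,"linear": [-0.05,-0.15,0.05],"twist": 0},
    {"grip": 1,"linear": [0,-0.05,0.22],"twist": 0},
    {"grip": 1,"linear": [0,0,0.24],"twist": 0},
    {"grip": 1,"linear": [0,0,0.24],"twist": 0},
  ],
)

```text
clock: 9.2
eef_pos: [0.432, 0.0845, 0.0978]
tool_rot: [0.705, 0.057, -0.068, -0.704]
ft_force: [0.2, 0.2, -0.8]
grip_width: 0.0139
```

>>> move_arm(
  increments=[
    {"grip": 1,"linear": [0,0,0.24],"twist": 0},
    {"grip": 1,"linear": [0,0,0.24],"twist": 0},
    {"grip": 1,"linear": [0,0,0.1],"twist": 0},
    {"grip": 1,"linear": [0,0.1,0],"twist": 0},
    {"grip": 1,"linear": [0,0,0],"twist": 0},
  ],
)

```text
clock: 9.7
eef_pos: [0.4087, 0.2093, 0.0781]
tool_rot: [-0.704, -0.061, 0.07, 0.704]
ft_force: [-1.2, -0.7, -1.3]
grip_width: 0.0141
```

```bash
python3 - <<'E'
from h import *
to(-.17,.26,-.015)
t,dt=look('top','t9');look('scene','s9')
ys,xs=np.mgrid[120:270,250:335];P=bydepth('top',np.c_[xs.ravel(),ys.ravel()],dt);g=(P-Og)@Rg
for x0 in np.arange(-.16,.28,.02):
    print(round(x0,2),[ (round(float(np.median(g[k,2])),3) if k.sum()>3 else None) for y0 in(-.04,-.02,0,.02,.04,.06) for k in [(abs(g[:,0]-x0-.01)<.01)&(abs(g[:,1]-y0)<.01)]])
c=np.hstack([cv2.resize(t[110:260,230:350],None,fx=3,fy=3,interpolation=2),cv2.resize(cv2.imread('pics/s9.png')[160:270,220:350],(440,450),interpolation=2)])
cv2.imwrite('pics/t9c.png',c)
E
```

```text
t 9.7 p [0.4087 0.2093 0.0781] q [-0.704 -0.061  0.07   0.704] F [-1.2 -0.7 -1.3] w 0.0141
j [ 0.469  0.273 -0.309  1.001  0.006  0.283]
axes cols
 [[ 0.983 -0.013 -0.185]
 [ 0.186 -0.     0.983]
 [-0.013 -1.     0.002]]
tcp in gauge [-0.1733  0.2741  0.0781]
lin units [ 0.023  0.465 -0.071] twist units -0.005
-0.16 [-0.0, -0.001, 0.0, -0.0, -0.001, 0.001]
-0.14 [-0.001, -0.0, -0.0, 0.0, -0.001, 0.019]
-0.12 [-0.001, 0.0, -0.0, -0.001, -0.0, 0.019]
-0.1 [0.0, 0.0, -0.0, -0.0, -0.0, 0.034]
-0.08 [-0.0, -0.001, -0.0, -0.0, 0.0, 0.019]
-0.06 [0.009, 0.008, 0.009, 0.009, 0.008, 0.018]
-0.04 [0.033, 0.01, 0.01, 0.009, 0.034, 0.018]
-0.02 [0.01, 0.045, 0.078, 0.046, 0.011, 0.018]
-0.0 [0.01, 0.01, 0.035, 0.01, 0.01, 0.018]
0.02 [0.01, 0.013, 0.042, 0.014, 0.01, 0.017]
0.04 [0.012, 0.046, 0.046, 0.044, 0.013, 0.015]
0.06 [0.058, 0.046, 0.047, 0.046, 0.055, 0.002]
0.08 [0.034, 0.042, 0.046, 0.041, 0.028, 0.007]
0.1 [0.06, 0.052, 0.054, 0.053, 0.052, 0.003]
0.12 [0.08, 0.076, 0.075, 0.078, 0.08, 0.001]
0.14 [0.125, 0.124, 0.122, 0.123, 0.124, 0.001]
0.16 [0.112, 0.113, 0.112, 0.112, 0.111, -0.0]
0.18 [None, None, None, None, None, -0.001]
0.2 [0.0, 0.0, 0.0, 0.001, -0.001, -0.0]
0.22 [0.0, 0.0, -0.0, 0.001, 0.001, -0.0]
0.24 [0.0, 0.0, 0.0, 0.0, 0.001, 0.0]
0.26 [0.0, 0.001, 0.001, 0.0, 0.001, 0.0]
0.28 [None, None, None, None, None, -0.001]
```

View pics/t9c.png

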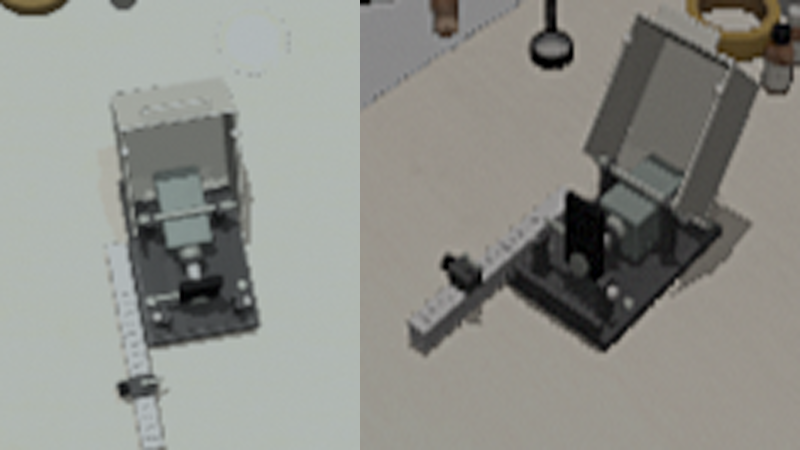

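The cover is thrown right back, and the plate, its needle and the mark are all clear. I lay the lever down.

>>> move_arm(
  increments=[
    {"grip": 1,"linear": [0,0.2,0],"twist": 0},
    {"grip": 1,"linear": [0,0.17,0],"twist": 0},
    {"grip": 1,"linear": [0,0.05,0],"twist": 0},
    {"grip": 1,"linear": [0,0,0],"twist": 0},
    {"grip": 1,"linear": [0,0,0],"twist": 0},
  ],
)

```text
clock: 10.3
eef_pos: [0.4167, 0.209, -0.0002]
tool_rot: [-0.702, -0.063, 0.063, 0.706]
ft_force: [1.7, 0.3, -0.7]
grip_width: 0.0135
```

```bash
python3 -c "
from h import *
to(-.17,.26,-.02)"
```

```text
t 10.3 p [ 4.167e-01  2.090e-01 -2.000e-04] q [-0.702 -0.063  0.063  0.706] F [ 1.7  0.3 -0.7] w 0.0135
j [ 0.461  0.377 -0.405  0.786  0.005  0.283]
axes cols
 [[ 0.984  0.001 -0.177]
 [ 0.177  0.006  0.984]
 [ 0.002 -1.     0.006]]
tcp in gauge [-1.654e-01  2.722e-01 -2.000e-04]
lin units [-0.022  0.099 -0.062] twist units -0.01
```

>>> move_arm(
  increments=[
    {"grip": 1,"linear": [0,0.03,0],"twist": 0},
    {"grip": 1,"linear": [0,0.025,0],"twist": 0},
    {"grip": 1,"linear": [0,0.02,0],"twist": 0},
    {"grip": 1,"linear": [0,0.01,0],"twist": 0},
    {"grip": 1,"linear": [0,0,0],"twist": 0},
  ],
)

```text
clock: 10.8
eef_pos: [0.4206, 0.2105, -0.0142]
tool_rot: [-0.701, -0.066, 0.059, 0.707]
ft_force: [0.3, 0.6, -0.1]
grip_width: 0.0142
```

```bash
python3 -c "
from h import *
to(-.17,.26,-.02)"
```

```text
t 10.8 p [ 0.4206  0.2105 -0.0142] q [-0.701 -0.066  0.059  0.707] F [ 0.3  0.6 -0.1] w 0.0142
j [ 0.46   0.399 -0.418  0.742  0.005  0.283]
axes cols
 [[ 0.984  0.008 -0.176]
 [ 0.176  0.01   0.984]
 [ 0.01  -1.     0.008]]
tcp in gauge [-0.1613  0.2729 -0.0142]
lin units [-0.042  0.028 -0.066] twist units -0.01
```

>>> move_arm(
  increments=[
    {"grip": 1,"linear": [0,0.03,0],"twist": 0},
    {"grip": 1,"linear": [0,0.01,0],"twist": 0},
    {"grip": 0.5,"linear": [0,0,0],"twist": 0},
    {"grip": 0.5,"linear": [0,0,0],"twist": 0},
    {"grip": 0.5,"linear": [0,0,0],"twist": 0},
  ],
)

```text
clock: 11.3
eef_pos: [0.4212, 0.211, -0.0212]
tool_rot: [-0.701, -0.066, 0.059, 0.708]
ft_force: [0.2, -0.2, 0.2]
grip_width: 0.0425
```

>>> move_arm(
  increments=[
    {"grip": 0.5,"linear": [0,-0.1,0],"twist": 0},
    {"grip": 0.5,"linear": [0,-0.2,0],"twist": 0},
    {"grip": 0.5,"linear": [0,-0.25,0],"twist": 0},
    {"grip": 0.5,"linear": [0,-0.2,0],"twist": 0},
    {"grip": 0.5,"linear": [0,0,0],"twist": 0},
  ],
)

```text
clock: 11.8
eef_pos: [0.418, 0.2087, 0.1314]
tool_rot: [-0.702, -0.064, 0.061, 0.707]
ft_force: [0.6, -0.1, -0.2]
grip_width: 0.0426
```

```bash
python3 -c "
from h import *
to(-.015,0,.14,1.5708)
t,d=look('top','t10');look('scene','s10');m=lever('top',t,(190,200,270,310))
ys,xs=np.nonzero(m);print(xs.min(),xs.max(),ys.min(),ys.max());print('z',np.median(bydepth('top',np.c_[xs,ys],d)[:,2]))
"
```

```text
t 11.8 p [0.418  0.2087 0.1314] q [-0.702 -0.064  0.061  0.707] F [ 0.6 -0.1 -0.2] w 0.0426
j [ 0.459  0.22  -0.225  1.119  0.005  0.282]
axes cols
 [[ 0.984  0.004 -0.177]
 [ 0.177  0.007  0.984]
 [ 0.005 -1.     0.007]]
tcp in gauge [-0.1643  0.2717  0.1314]
lin units [ 0.773 -0.048 -1.344] twist units -0.795
top n 93 mid [0.381  0.2035] origin [0.4124 0.2096] yaw 0.192 len 0.067 wid 0.014
208 214 279 304
z 0.011789038104848881
```

The lever lies flat. I turn the jaws a quarter turn while moving over to the plate.

>>> move_arm(
  increments=[
    {"grip": 0.6,"linear": [0.11,0,-0.2],"twist": 0.075},
    {"grip": 0.6,"linear": [0.14,0,-0.18],"twist": 0.075},
    {"grip": 0.6,"linear": [0.165,0,-0.16],"twist": 0.075},
    {"grip": 0.6,"linear": [0.185,0,-0.13],"twist": 0.075},
    {"grip": 0.6,"linear": [0.205,0,-0.1],"twist": 0.075},
  ],
)

```text
clock: 12.4
eef_pos: [0.554, 0.0293, 0.1147]
tool_rot: [0.679, -0.207, 0.193, -0.677]
ft_force: [0.6, 0.6, 0.3]
grip_width: 0.0339
```

```bash
python3 -c "
from h import *
to(-.015,0,.13,-1.5708)"
```

```text
t 12.4 p [0.554  0.0293 0.1147] q [ 0.679 -0.207  0.193 -0.677] F [0.6 0.6 0.3] w 0.0339
j [0.05  0.419 0.013 1.185 0.004 0.624]
axes cols
 [[ 0.84  -0.021  0.543]
 [-0.543  0.003  0.84 ]
 [-0.019 -1.    -0.009]]
tcp in gauge [-0.066   0.0691  0.1147]
lin units [ 0.422 -0.084 -0.071] twist units 0.4
```

>>> move_arm(
  increments=[
    {"grip": 0.6,"linear": [0.1,-0.03,-0.02],"twist": 0.075},
    {"grip": 0.6,"linear": [0.1,-0.03,0],"twist": 0.075},
    {"grip": 0.6,"linear": [0.1,-0.02,0.01],"twist": 0.075},
    {"grip": 0.6,"linear": [0.08,0,0.02],"twist": 0.075},
    {"grip": 0.6,"linear": [0,0,0],"twist": 0.06},
  ],
)

```text
clock: 12.9
eef_pos: [0.6075, -0.033, 0.1133]
tool_rot: [0.571, -0.441, 0.416, -0.554]
ft_force: [-0.1, -0.3, -0.4]
grip_width: 0.0343
```

```bash
python3 -c "
from h import *
to(-.015,0,.09,-1.5708)"
```

```text
t 12.9 p [ 0.6075 -0.033   0.1133] q [ 0.571 -0.441  0.416 -0.554] F [-0.1 -0.3 -0.4] w 0.0343
j [-0.054  0.542  0.207  1.279  0.     1.248]
axes cols
 [[ 0.265 -0.043  0.963]
 [-0.964  0.003  0.265]
 [-0.014 -0.999 -0.04 ]]
tcp in gauge [-0.0258 -0.0025  0.1133]
lin units [-0.007  0.114  0.059] twist units 0.035
```

>>> move_arm(
  increments=[
    {"grip": 0.6,"linear": [0,0,0.05],"twist": 0.035},
    {"grip": 0.6,"linear": [0,0.05,0.01],"twist": 0},
    {"grip": 0.6,"linear": [0,0,0],"twist": 0},
    {"grip": 0.6,"linear": [0,0,0],"twist": 0},
    {"grip": 0.6,"linear": [0,0,0],"twist": 0},
  ],
)

```text
clock: 13.4
eef_pos: [0.612, -0.0305, 0.0906]
tool_rot: [0.559, -0.466, 0.431, -0.533]
ft_force: [-0.4, -0.9, -0.0]
grip_width: 0.0341
```

```bash
python3 -c "
from h import *
to(-.015,0,.032,-1.5708)
t,d=look('top','t11');a,s=look('scene','s11')
cv2.imwrite('pics/c11.png',np.hstack([cv2.resize(t[150:240,250:340],None,fx=4,fy=4,interpolation=2),cv2.resize(a[170:260,240:330],None,fx=4,fy=4,interpolation=2)]))
# plate top from earlier open view t9
d9=np.load('pics/t9.npy');ys,xs=np.mgrid[180:250,260:330];P=bydepth('top',np.c_[xs.ravel(),ys.ravel()],d9);g=(P-Og)@Rg
k=(g[:,2]>.07)&(g[:,2]<.095)&(g[:,0]<.03);print('plate',k.sum(),g[k].mean(0),g[k].min(0),g[k].max(0))
k=(g[:,2]>.027)&(g[:,2]<.05)&(g[:,0]<-.06);print('mark',k.sum(),g[k].mean(0),g[k].min(0),g[k].max(0))
"
```

```text
t 13.4 p [ 0.612  -0.0305  0.0906] q [ 0.559 -0.466  0.431 -0.533] F [-0.4 -0.9 -0. ] w 0.0341
j [-0.05   0.583  0.215  1.265  0.     1.325]
axes cols
 [[ 0.195 -0.062  0.979]
 [-0.981  0.004  0.195]
 [-0.016 -0.998 -0.06 ]]
tcp in gauge [-0.0208 -0.0009  0.0906]
lin units [0.    0.291 0.047] twist units -0.001
plate 60 [-1.47036077e-02 -3.47191937e-05  8.04796269e-02] [-0.01917365 -0.01950919  0.07285305] [-0.00871414  0.01972444  0.08579431]
mark 82 [-0.0902625   0.06994879  0.03489744] [-0.0989593   0.05102357  0.02801352] [-0.08061104  0.09005913  0.04830958]
```

>>> move_arm(
  increments=[
    {"grip": 0.6,"linear": [0,0,0.035],"twist": 0},
    {"grip": 0.6,"linear": [0,0.08,0],"twist": 0},
    {"grip": 0.6,"linear": [0,0.08,0],"twist": 0},
    {"grip": 0.6,"linear": [0,0,0],"twist": 0},
    {"grip": 0.6,"linear": [0,0,0],"twist": 0},
  ],
)

```text
clock: 14.0
eef_pos: [0.6218, -0.0285, 0.0621]
tool_rot: [0.558, -0.463, 0.433, -0.536]
ft_force: [-0.4, -0.3, 0.9]
grip_width: 0.0339
```

```bash
python3 -c "
from h import *
to(-.016,0,.032,-1.5708)"
```

```text
t 14.0 p [ 0.6218 -0.0285  0.0621] q [ 0.558 -0.463  0.433 -0.536] F [-0.4 -0.3  0.9] w 0.0339
j [-4.600e-02  6.150e-01  1.930e-01  1.202e+00  1.000e-03  1.327e+00]
axes cols
 [[ 0.196 -0.052  0.979]
 [-0.981  0.003  0.196]
 [-0.013 -0.999 -0.051]]
tcp in gauge [-0.0108 -0.0008  0.0621]
lin units [-0.002  0.152 -0.018] twist units 0.0
```

>>> move_arm(
  increments=[
    {"grip": 0.6,"linear": [0,0,-0.025],"twist": 0},
    {"grip": 0.6,"linear": [0,0.06,-0.005],"twist": 0},
    {"grip": 0.6,"linear": [0,0.06,0],"twist": 0},
    {"grip": 0.6,"linear": [0,0.03,0],"twist": 0},
    {"grip": 0.6,"linear": [0,0,0],"twist": 0},
  ],
)

```text
clock: 14.5
eef_pos: [0.6154, -0.0297, 0.0326]
tool_rot: [0.557, -0.462, 0.434, -0.537]
ft_force: [0.4, -0.3, 0.2]
grip_width: 0.0341
```

```bash
python3 -c "
from h import *
to(-.016,0,.032,-1.5708)
a,s=look('scene','s12');cv2.imwrite('pics/c12.png',cv2.resize(a[170:260,240:330],None,fx=6,fy=6,interpolation=2))
"
```

```text
t 14.5 p [ 0.6154 -0.0297  0.0326] q [ 0.557 -0.462  0.434 -0.537] F [ 0.4 -0.3  0.2] w 0.0341
j [-4.900e-02  6.250e-01  1.300e-01  1.123e+00  1.000e-03  1.325e+00]
axes cols
 [[ 0.196 -0.048  0.979]
 [-0.981  0.003  0.196]
 [-0.012 -0.999 -0.047]]
tcp in gauge [-0.0173 -0.0007  0.0326]
lin units [-0.004  0.003  0.007] twist units 0.0
```

Centred with no contact. I close on the plate.

>>> move_arm(
  increments=[
    {"grip": 1,"linear": [0,0,0],"twist": 0},
    {"grip": 1,"linear": [0,0,0],"twist": 0},
    {"grip": 1,"linear": [0,0,0],"twist": 0},
    {"grip": 1,"linear": [0,0,0],"twist": 0},
    {"grip": 1,"linear": [0,0,-0.05],"twist": 0},
  ],
)

```text
clock: 15.05
eef_pos: [0.6098, -0.0309, 0.0331]
tool_rot: [0.555, -0.46, 0.436, -0.539]
ft_force: [5.2, 1.0, -10.5]
grip_width: 0.0088
```

```bash
python3 -c "
from h import *
to(-.09,0,.032,-1.5708)
"
```

```text
t 15.05 p [ 0.6098 -0.0309  0.0331] q [ 0.555 -0.46   0.436 -0.539] F [  5.2   1.  -10.5] w 0.0088
j [-0.052  0.609  0.102  1.105  0.002  1.32 ]
axes cols
 [[ 0.197 -0.041  0.979]
 [-0.98   0.004  0.198]
 [-0.012 -0.999 -0.039]]
tcp in gauge [-0.0231 -0.0008  0.0331]
lin units [-0.005  0.019 -0.334] twist units 0.001
```

>>> move_arm(
  increments=[
    {"grip": 1,"linear": [0,0.006,-0.06],"twist": 0},
    {"grip": 1,"linear": [0,0.006,-0.08],"twist": 0},
    {"grip": 1,"linear": [0,0.004,-0.08],"twist": 0},
    {"grip": 1,"linear": [0,0.003,-0.06],"twist": 0},
    {"grip": 1,"linear": [0,0,0],"twist": 0},
  ],
)

```text
clock: 15.55
eef_pos: [0.5698, -0.0393, 0.0331]
tool_rot: [-0.547, 0.451, -0.442, 0.549]
ft_force: [8.2, 2.1, -10.4]
grip_width: 0.009
```

```bash
cat > m.py <<'E'
from h import *
import sys
to(-.09,0,.032,-1.5708)
t,d=look('top',sys.argv[1]);a,s=look('scene',sys.argv[1]+'s')
ys,xs=np.mgrid[180:275,250:330]
P=bydepth('top',np.c_[xs.ravel(),ys.ravel()],d);g=(P-Og)@Rg
k=(abs(g[:,1]-.07)<.025)&(g[:,2]>.027)&(g[:,2]<.055)&(g[:,0]<-.05);print('mark',k.sum(),np.percentile(g[k],[2,50,98],axis=0).round(4).tolist())
k=(g[:,1]>.012)&(g[:,1]<.05)&(g[:,2]>.03)&(g[:,2]<.09)&(g[:,0]<0);print('needle/plate top view',k.sum());print(g[k].round(4)[:40])
cv2.imwrite(f'pics/{sys.argv[1]}c.png',np.hstack([cv2.resize(t[190:260,255:325],(480,480),interpolation=2),cv2.resize(a[200:250,240:286],(320,480),interpolation=2)]))
E
python3 m.py t13
```

```text
t 15.55 p [ 0.5698 -0.0393  0.0331] q [-0.547  0.451 -0.442  0.549] F [  8.2   2.1 -10.4] w 0.009
j [-0.074  0.515 -0.064  1.     0.01   1.294]
axes cols
 [[ 0.201 -0.008  0.98 ]
 [-0.98   0.01   0.201]
 [-0.012 -1.    -0.006]]
tcp in gauge [-0.0639 -0.0012  0.0331]
lin units [-0.007  0.006 -0.13 ] twist units 0.003
mark 83 [[-0.0985, 0.0514, 0.0284], [-0.0903, 0.0691, 0.0336], [-0.0813, 0.0889, 0.0493]]
needle/plate top view 34
[[-0.021   0.0363  0.0397]
 [-0.0216  0.0335  0.0401]
 [-0.0227  0.0394  0.036 ]
 [-0.0241  0.0369  0.0409]
 [-0.0251  0.0343  0.0441]
 [-0.0254  0.0315  0.043 ]
 [-0.0252  0.0427  0.0369]
 [-0.0258  0.0399  0.0375]
 [-0.0265  0.0372  0.039 ]
 [-0.0279  0.0348  0.0443]
 [-0.0278  0.0318  0.0405]
 [-0.0269  0.0458  0.0334]
 [-0.0285  0.0433  0.0397]
 [-0.0292  0.0406  0.0408]
 [-0.0299  0.0379  0.0421]
 [-0.0303  0.0351  0.0418]
 [-0.0302  0.0322  0.0386]
 [-0.0307  0.0465  0.0389]
 [-0.0309  0.0437  0.0374]
 [-0.0313  0.0409  0.0371]
 [-0.0325  0.0384  0.0409]
 [-0.0336  0.0358  0.045 ]
 [-0.0337  0.0329  0.0426]
 [-0.0338  0.0442  0.0378]
 [-0.0341  0.0414  0.0367]
 [-0.0348  0.0387  0.038 ]
 [-0.0352  0.0359  0.0376]
 [-0.0362  0.0333  0.0405]
 [-0.0365  0.0388  0.0314]
 [-0.037   0.036   0.0314]
 [-0.0611  0.0407  0.0428]
 [-0.0618  0.038   0.0445]
 [-0.0643  0.0413  0.0461]
 [-0.0653  0.0388  0.0499]]
```

Needle tip is at x ≈ -63 mm, the mark at ≈ -90 mm, and the spring reads 8.2 N as expected. I pull on.

>>> move_arm(
  increments=[
    {"grip": 1,"linear": [0,0.002,-0.06],"twist": 0},
    {"grip": 1,"linear": [0,0.002,-0.05],"twist": 0},
    {"grip": 1,"linear": [0,0.002,-0.04],"twist": 0},
    {"grip": 1,"linear": [0,0,-0.02],"twist": 0},
    {"grip": 1,"linear": [0,0,-0.01],"twist": 0},
  ],
)

```text
clock: 16.15
eef_pos: [0.5529, -0.0428, 0.0333]
tool_rot: [-0.539, 0.443, -0.449, 0.559]
ft_force: [10.4, 1.9, -9.4]
grip_width: 0.0089
```

```bash
python3 m.py t14 | grep -v '0.03[0-3]\? *0.0[34].*\]$' | head -60
```

```text
t 16.15 p [ 0.5529 -0.0428  0.0333] q [-0.539  0.443 -0.449  0.559] F [10.4  1.9 -9.4] w 0.0089
j [-0.088  0.463 -0.153  0.932  0.019  1.276]
axes cols
 [[ 0.205  0.025  0.978]
 [-0.979  0.016  0.205]
 [-0.011 -1.     0.028]]
tcp in gauge [-0.0812 -0.0013  0.0333]
lin units [-0.007  0.005 -0.044] twist units 0.005
mark 80 [[-0.0984, 0.053, 0.0286], [-0.0906, 0.0693, 0.0331], [-0.0818, 0.0885, 0.0481]]
needle/plate top view 39
[[-0.0214  0.0364  0.0415]
 [-0.0227  0.0339  0.0462]
 [-0.0228  0.0394  0.0367]
 [-0.0233  0.0366  0.0364]
 [-0.0242  0.034   0.0389]
 [-0.0256  0.0315  0.0439]
 [-0.0248  0.0426  0.0348]
 [-0.025   0.0397  0.0331]
 [-0.0271  0.0374  0.0425]
 [-0.0272  0.0346  0.0403]
 [-0.0278  0.0318  0.0405]
 [-0.0274  0.0459  0.0359]
 [-0.0283  0.0433  0.0384]
 [-0.0289  0.0405  0.039 ]
 [-0.0302  0.038   0.044 ]
 [-0.0304  0.0352  0.0423]
 [-0.0313  0.0326  0.0449]
 [-0.0301  0.0464  0.0353]
 [-0.0313  0.0409  0.0367]
 [-0.0329  0.0385  0.0437]
 [-0.0331  0.0356  0.0417]
 [-0.0327  0.0439  0.0314]
 [-0.0337  0.0413  0.0346]
 [-0.0352  0.0388  0.0404]
 [-0.0367  0.0364  0.0468]
 [-0.0366  0.0335  0.043 ]
 [-0.0804  0.0302  0.0461]
 [-0.0805  0.0272  0.0434]
 [-0.0808  0.0414  0.0426]
 [-0.0819  0.0389  0.0475]
 [-0.0827  0.0363  0.0497]
 [-0.0826  0.0333  0.0457]
 [-0.083   0.0306  0.0449]
 [-0.0831  0.0276  0.0418]
 [-0.0836  0.0419  0.0427]
 [-0.0847  0.0394  0.0476]
 [-0.0846  0.0364  0.0436]]
```

>>> move_arm(
  increments=[
    {"grip": 1,"linear": [0,0,-0.02],"twist": 0},
    {"grip": 1,"linear": [0,0,-0.02],"twist": 0},
    {"grip": 1,"linear": [0,0,-0.018],"twist": 0},
    {"grip": 1,"linear": [0,0,-0.015],"twist": 0},
    {"grip": 1,"linear": [0,0,-0.01],"twist": 0},
  ],
)

```text
clock: 16.75
eef_pos: [0.5519, -0.043, 0.0334]
tool_rot: [-0.532, 0.436, -0.454, 0.566]
ft_force: [10.0, 2.1, -8.3]
grip_width: 0.0086
```

```bash
python3 m.py t15 | grep -v -e '-0.0[23]' | head -60; python3 -c "
from h import *
t=cv2.imread('pics/t15.png')
# needle pixel cols in top rectified into gauge frame at z=.044
X,Y=np.meshgrid(np.arange(-.11,-.07,.0005),np.arange(.02,.07,.0005),indexing='ij')
P=np.array([G(x,y,.044) for x,y in zip(X.ravel(),Y.ravel())]);q=proj('top',P).astype(np.float32).reshape(*X.shape,2)
im=cv2.remap(t,q[...,0],q[...,1],cv2.INTER_CUBIC);cv2.imwrite('pics/rect.png',cv2.resize(im[::-1,::-1],None,fx=6,fy=6,interpolation=2))
"
```

```text
t 16.75 p [ 0.5519 -0.043   0.0334] q [-0.532  0.436 -0.454  0.566] F [10.   2.1 -8.3] w 0.0086
j [-0.093  0.444 -0.185  0.894  0.025  1.269]
axes cols
 [[ 0.208  0.05   0.977]
 [-0.978  0.021  0.207]
 [-0.01  -0.999  0.053]]
tcp in gauge [-0.0823 -0.0013  0.0334]
mark 82 [[-0.0989, 0.0531, 0.0289], [-0.0908, 0.0693, 0.0339], [-0.0816, 0.0884, 0.0475]]
needle/plate top view 42
 [-0.0821  0.0361  0.0456]
 [-0.0823  0.0332  0.043 ]
 [-0.0832  0.0307  0.0462]
 [-0.0835  0.0279  0.0452]
 [-0.0843  0.0253  0.0475]
 [-0.0844  0.0422  0.0495]
 [-0.0848  0.0395  0.0486]
 [-0.0854  0.0368  0.0502]
 [-0.0857  0.034   0.0489]
 [-0.0858  0.0311  0.0453]
 [-0.0865  0.0285  0.047 ]]
```

>>> move_arm(
  increments=[
    {"grip": 1,"linear": [0,0,-0.045],"twist": 0},
    {"grip": 1,"linear": [0,0,-0.04],"twist": 0},
    {"grip": 1,"linear": [0,0,-0.035],"twist": 0},
    {"grip": 1,"linear": [0,0,-0.02],"twist": 0},
    {"grip": 1,"linear": [0,0,-0.018],"twist": 0},
  ],
)

```text
clock: 17.35
eef_pos: [0.5375, -0.046, 0.0335]
tool_rot: [-0.525, 0.429, -0.459, 0.574]
ft_force: [12.9, 3.2, -9.2]
grip_width: 0.0087
```

```bash
python3 m.py t16 | grep -v -e '-0.0[23]' | head -60
```

```text
t 17.35 p [ 0.5375 -0.046   0.0335] q [-0.525  0.429 -0.459  0.574] F [12.9  3.2 -9.2] w 0.0087
j [-0.106  0.402 -0.256  0.839  0.034  1.254]
axes cols
 [[ 0.211  0.077  0.974]
 [-0.977  0.026  0.21 ]
 [-0.009 -0.997  0.081]]
tcp in gauge [-0.097  -0.0015  0.0335]
lin units [-0.007  0.01   0.034] twist units 0.008
mark 82 [[-0.0987, 0.053, 0.0288], [-0.0906, 0.0702, 0.0332], [-0.0817, 0.0889, 0.0482]]
needle/plate top view 44
 [-0.0975  0.0275  0.0438]
 [-0.0977  0.0246  0.0411]
 [-0.0979  0.0416  0.044 ]
 [-0.099   0.0393  0.05  ]
 [-0.0993  0.0365  0.0489]
 [-0.0993  0.0335  0.0441]
 [-0.1002  0.031   0.0477]
 [-0.1006  0.0283  0.0477]
 [-0.1007  0.0253  0.044 ]
 [-0.1008  0.0422  0.0455]]
```

>>> move_arm(
  increments=[
    {"grip": 1,"linear": [0,0,0.01],"twist": 0},
    {"grip": 1,"linear": [0,0,0],"twist": 0},
    {"grip": 1,"linear": [0,0,-0.016],"twist": 0},
    {"grip": 1,"linear": [0,0,-0.016],"twist": 0},
    {"grip": 1,"linear": [0,0,-0.016],"twist": 0},
  ],
)

```text
clock: 17.95
eef_pos: [0.544, -0.0446, 0.0342]
tool_rot: [-0.52, 0.423, -0.463, 0.58]
ft_force: [12.2, 3.8, -8.3]
grip_width: 0.0087
```

```bash
python3 m.py t17 | grep -v -e '-0.0[23]' | head -60
```

```text
t 17.95 p [ 0.544  -0.0446  0.0342] q [-0.52   0.423 -0.463  0.58 ] F [12.2  3.8 -8.3] w 0.0087
j [-0.106  0.399 -0.262  0.817  0.04   1.253]
axes cols
 [[ 0.213  0.097  0.972]
 [-0.977  0.03   0.211]
 [-0.009 -0.995  0.101]]
tcp in gauge [-0.0903 -0.0013  0.0342]
lin units [-0.007  0.011  0.001] twist units 0.009
mark 82 [[-0.0987, 0.053, 0.0294], [-0.0906, 0.0697, 0.0339], [-0.0816, 0.0889, 0.0485]]
needle/plate top view 40
 [-0.0922  0.0266  0.0452]
 [-0.0925  0.0407  0.0445]
 [-0.0929  0.038   0.0442]
 [-0.0934  0.0352  0.044 ]
 [-0.0944  0.0328  0.0487]
 [-0.0949  0.0301  0.0494]
 [-0.095   0.0271  0.0455]
 [-0.0956  0.0245  0.0466]
 [-0.0953  0.0412  0.0452]
 [-0.096   0.0386  0.0476]
 [-0.0967  0.036   0.0496]
 [-0.0964  0.0329  0.0421]]
```

>>> move_arm(
  increments=[
    {"grip": 1,"linear": [0,0,0],"twist": 0},
    {"grip": 1,"linear": [0,0,0],"twist": 0},
    {"grip": 1,"linear": [0,0,-0.016],"twist": 0},
    {"grip": 1,"linear": [0,0,-0.016],"twist": 0},
    {"grip": 1,"linear": [0,0,-0.016],"twist": 0},
  ],
)

```text
clock: 18.55
eef_pos: [0.5482, -0.0437, 0.0343]
tool_rot: [-0.515, 0.417, -0.467, 0.585]
ft_force: [12.3, 2.7, -7.2]
grip_width: 0.0089
```

```bash
python3 m.py t18 | grep -v -e '-0.0[23]' | head -60
```

```text
t 18.55 p [ 0.5482 -0.0437  0.0343] q [-0.515  0.417 -0.467  0.585] F [12.3  2.7 -7.2] w 0.0089
j [-0.107  0.393 -0.274  0.791  0.046  1.25 ]
axes cols
 [[ 0.216  0.117  0.969]
 [-0.976  0.033  0.213]
 [-0.007 -0.993  0.121]]
tcp in gauge [-0.086  -0.0013  0.0343]
mark 82 [[-0.0987, 0.0529, 0.0278], [-0.0907, 0.0693, 0.0331], [-0.0814, 0.0889, 0.048]]
needle/plate top view 42
 [-0.0883  0.0315  0.0433]
 [-0.0888  0.0287  0.0432]
 [-0.09    0.0265  0.0502]
 [-0.0893  0.0429  0.0444]
 [-0.0906  0.0406  0.0514]
 [-0.0904  0.0376  0.046 ]
 [-0.0909  0.0349  0.0463]
 [-0.0912  0.0321  0.045 ]
 [-0.0918  0.0294  0.0461]
 [-0.0918  0.0264  0.0419]]
```

Needle now ≈ -90.5 mm, mark ≈ -90.2 mm. I use the last picture (rectified at needle height) to confirm tip to tip, and check drift, cover, lever and bystanders.

```bash
python3 - <<'E'
from h import *
o0=bot.get_obs()
t,d=look('top','t19')
for i in range(6): bot.camera('top')
o=bot.get_obs();print('drift mm over .35 s',(np.array(o['eef_pos'])-o0['eef_pos'])*1e3,np.abs(o['joint_vel']).max(),o['ft_force'],o['grip_width'])
X,Y=np.meshgrid(np.arange(-.07,-.11,-.0005),np.arange(.10,.02,-.0005),indexing='ij')
q=proj('top',np.array([G(x,y,.044) for x,y in zip(X.ravel(),Y.ravel())])).astype(np.float32).reshape(*X.shape,2)
im=cv2.resize(cv2.remap(t,q[...,0],q[...,1],cv2.INTER_CUBIC),None,fx=4,fy=4,interpolation=2)
sc=cv2.resize(cv2.imread('pics/t18s.png')[150:270,180:340],None,fx=4,fy=4)
im=cv2.copyMakeBorder(im,0,20,0,0,0);cv2.imwrite('pics/last.png',np.vstack([im,cv2.resize(sc,(640,420))[:260+0]]) );print(im.shape)
lever('top',t,(190,200,270,310))
ys,xs=np.mgrid[120:200,265:325];P=bydepth('top',np.c_[xs.ravel(),ys.ravel()],d);g=(P-Og)@Rg;k=(g[:,0]>.1)&(g[:,0]<.18)&(abs(g[:,1])<.04);print('cover z',np.percentile(g[k,2],[50,90]))
a0=cv2.imread('pics/t0.png').astype(int)
for n,(u,v) in dict(vial=(175,172),stamp=(381,180),brush=(390,250)).items(): print(n,np.abs(a0[v-12:v+12,u-14:u+14]-t[v-12:v+12,u-14:u+14]).mean().round(1))
E
```

```text
drift mm over .35 s [ 0.00051653  0.03005428 -0.01355841] 0.0010773271570252703 [10.66840483  3.33881608 -7.27929624] 0.009000192758011427
(340, 640, 3)
top n 132 mid [0.3893 0.2048] origin [0.4208 0.2105] yaw 0.178 len 0.084 wid 0.013
cover z [0.07675657 0.15638267]
vial 3.0
stamp 3.4
brush 3.4
```

View pics/last.png

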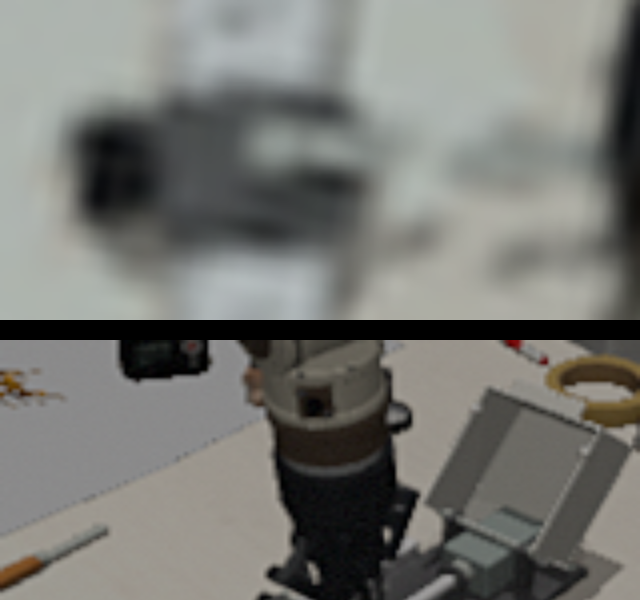

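The rectified view (8 px/mm) shows the mark's needle at row ~145 and the rod's needle at row ~157, so they are about 1.5 mm apart and inside the 5 mm allowed. The cover is open and the lever lies clear. I hand in.

```bash
python3 -c "
from h import *
bot.job_done();st()"
```

```text
the job is handed in; nothing more can be done
the job is handed in; nothing more can be done
```

I pried the cover open with the lever and laid the lever back down. I then pulled the rod out to the mark and handed in at about 19 s of the 58 s, still holding it. No verdict was reported.

**Last checks before handing in:**
- **Cover:** it is thrown right back; I saw this in the picture and in the depth readings.
- **Rod needle:** depth puts it about 0.5 mm from the mark and the rectified picture about 1.5 mm, both within the 5 mm allowed.
- **Hold:** the arm drifted less than 0.05 mm over 0.35 s. It was pulling about 11 N against the spring, with the jaws closed on the plate.
- **Lever:** it lies on the table left of the gauge, well clear of it. Its height was last measured at release, when it lay flat; its position was checked again at the end.
- **Brush, stamp and small bottle:** their image patches look the same as at the start.

**What failed or disagreed:**
- **First grasp missed:** the fingers' real ends are about 20 mm behind the reported TCP. I found this from the depth image and allowed for it afterwards.
- **Pry force not seen:** I never caught the 1 N contact force in a reading, because the cover had already let go between readings. That the lever pushed it open is inferred from the cover opening during the lift.
- **Overshoot and tilt:** the rod went past the mark by about 9 mm and I let it back. The tool ended tilted about 0.12 rad, with a steady downward load of about 7 N.

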